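# Weigh two engine heads and lock the heavier into the holder

## Task

Set the two look-alike engine heads on opposite pans of the balance, let go and let it settle to see which is heavier. Then take the heavier one, push it down into the twist-lock holder against its spring, feeling for the depth and without forcing it, and give it a quarter turn so that its ears are caught under both hooks when you let go. Leave the lighter one on its pan, press gently on the balance, and do not disturb the other things.

Things in the scene. Friction and masses are not known exactly. Their poses are not given: they have to be found in the camera images.
- head_k: Finned aluminium engine head, one of two that look alike; one weighs at least a quarter more than the other (80 to 160 g). Origin: centre of its underside, z up. At the bottom two mounting ears form a bar 56 long (its x) by 12 wide (its y) by 6 high (z 0 to 6); above them a round neck 27 across, up to z 18. Starts upright on the mat, ears roughly along world y. A half turn makes no difference.
- head_k_fins (a point): Middle of that head's fin block, 33 mm above its underside; block 40 (head x) by 32 (head y) by 30 high (z 18 to 48 of the head). Grip it on the two flat sides 32 mm apart, which face the head's +y and -y. A small brass plug stands on top, up to z 57.
- head_p: The other engine head, of the same looks and size. Origin: centre of its underside, z up. At the bottom two mounting ears form a bar 56 long (its x) by 12 wide (its y) by 6 high (z 0 to 6); above them a round neck 27 across, up to z 18. Starts upright on the mat, ears roughly along world y. A half turn makes no difference.
- head_p_fins (a point): Middle of that head's fin block, 33 mm above its underside; block 40 (head x) by 32 (head y) by 30 high (z 18 to 48 of the head). Grip it on the two flat sides 32 mm apart, which face the head's +y and -y. A small brass plug stands on top, up to z 57.
- beam (a joint): Angle of the balance beam: 0 level; positive = left (green) pan down and right (yellow) pan up, negative = the reverse. Stops at +0.1 and -0.1 rad. Damped: after loading it takes up to two seconds to come to rest. A difference of 15 g drives it fully to its stop.
- balance_base (a point): Centre of the underside of the balance's blue base (110 x 250 mm, fixed, 16 high, column to 65 high). Its arms run along its y, pans 220 mm apart. The balance is delicate: nothing may press on it with more than 15 N.
- pan_left (a point): Centre of the floor of the green pan, on the balance's +y arm. Round dish, 88 mm across the rim, floor 74 across, rim 5 mm high. Floor 85 mm above the cart when level, 11 mm lower or higher at the stops. It always stays horizontal and gives way to a light touch until it meets its stop.
- pan_right (a point): The same for the yellow pan on the balance's -y arm.
- holder: Twist-lock holder: steel plate 110 x 100 mm fixed to the cart; origin: centre of its underside, z up. It carries a red carriage with two hooks and a sprung brass plunger on the axis. The carriage's height was left anywhere in a 30 mm range and is not measured: feel for it. Plunger damped (60 N per m/s): push slowly. Never load the holder with over 24 N.
- slot_side (a point): Point on the holder's plate 40 mm from its axis towards its +y: the slot between the hooks, 38 mm wide, runs this way, and a head enters with its ears along it. The plunger's free top (22 mm across) is 52 mm (carriage lowest) to 82 mm (highest) above the holder's origin, level with the hooks' undersides. It resists with 4 N at once, 9 N at its hard stop 10 mm down.
- hook_side (a point): Point on the plate 40 mm from its axis towards its +x; hooks at +x and -x, 44 wide, overhangs 5 thick from 19 to 33 mm off the axis. With the plunger pushed 7 to 9 mm down, a quarter turn either way brings the ears under both hooks; let go, the plunger lifts the head 1 to 3 mm and clamps them. Fingertips 20 mm or more above the head's underside clear the hooks.
- wrench: Chrome four-way cross wrench, 105 mm across, 15 high, lying; a bystander.
- coupler: Brass exhaust coupler, a tube 28 mm in diameter, 30 high, upright; a bystander.
- filter: Black rubber air filter with a red cap, 48 mm in diameter, 54 high; a bystander.
- plug_tin: Yellow tin, 44 mm in diameter, 50 high; a bystander.
- driver: Screwdriver lying, 160 mm long; a bystander.
- igniter: Red glow igniter, 24 mm in diameter, 137 long, hanging from a hook on a steel rail stand 230 mm high; origin at its hanging point; a bystander.
Mind the look-alikes: they are no part of the job. What is shaped like the head_k but purple is not meant.

How it is judged (in metres and radians):
On the way, in this order (a step that is already met when the one before it is completed fails the run):
1. both heads rest on opposite pans, let go, and the beam has come to rest down on the heavier side (contact force between the fingers and head_k below 0.05 N and contact force between the fingers and head_p below 0.05 N and linear speed of each of head_p, head_k below 0.02 m/s and ((horizontal distance between head_p and pan_left below 0.02 m and z of head_p in the frame of pan_left between -0.004 and 0.006 m and horizontal distance between head_k and pan_right below 0.02 m and z of head_k in the frame of pan_right between -0.004 and 0.006 m and value of joint beam above 0.06 rad) or (horizontal distance between head_p and pan_right below 0.02 m and z of head_p in the frame of pan_right between -0.004 and 0.006 m and horizontal distance between head_k and pan_left below 0.02 m and z of head_k in the frame of pan_left between -0.004 and 0.006 m and value of joint beam below -0.06 rad))), for 0.3 s.
2. the heavier head is locked in the holder, let go (horizontal distance between head_p and holder below 0.006 m and angle between the x axis of head_p and the x axis of holder, either way round below 0.5 rad and angle between head_p's own z axis and vertical below 0.1 rad and contact force between head_p and holder above 3.5 N and contact force between the fingers and head_p below 0.05 N and linear speed of head_p below 0.02 m/s), for 0.3 s.
At the end, for the whole second after the job is handed in: The heavier head stands upright in the holder within 6 mm of its axis, its ears within 0.5 rad of the holder's x axis and clamped between plunger and hooks (contact force of 3.5 N or more); the lighter head rests on one of the pans within 20 mm of its centre; both are let go and at rest (all of step 2 and ((horizontal distance between head_k and pan_left below 0.02 m and z of head_k in the frame of pan_left between -0.004 and 0.006 m) or (horizontal distance between head_k and pan_right below 0.02 m and z of head_k in the frame of pan_right between -0.004 and 0.006 m)) and contact force between the fingers and head_k below 0.05 N and linear speed of head_k below 0.02 m/s); the robot touches nothing.
It fails at once if the balance is loaded with more than 15 N (contact force between anything else and balance above 15 N).
It fails at once if the holder is loaded with more than 24 N (contact force between anything else and holder above 24 N).
It fails at once if a bystander is moved by more than 30 mm (distance of any of wrench, coupler, filter, plug_tin, driver from where it was at the start of the episode above 0.03 m or angle between igniter's own z axis and vertical above 0.35 rad).
It also fails if it takes over 72 s, if anything falls off the work surface, if the arm or the gripper's body presses on something with over 40 N, if the wrist force passes 120 N, or if a joint passes its speed limit or range.

## Robot

A 7-joint arm with a two-finger parallel gripper is mounted at the origin on the work surface. World frame = base frame: x ahead of the robot, y to its left, z up, the work surface at z = 0. Lengths are in m, angles in degrees, forces in N, time in s.
With the tool pointing down it reaches from about 0.425 to 0.95 m from the base axis. Payload 16.7 kg.
Tool frame: the origin (TCP) lies between the finger pads; the fingertips stand 14 mm ahead of it and the grasp point (between the pads) lies 5 mm behind it; z points along the fingers, y is the direction in which the jaws open and shut (so a half turn about z gives the same grasp; the last joint's range is limited). The gripper opens to 94 mm and grips with 3 to 60 N. Pads are 16 mm wide; open, the fingers measure 119 mm over their backs; the gripper's body (75 mm by 177 mm) begins 78 mm behind the grasp point.
Start: joints at [68.554, 24.414, 4.234, 92.017, -1.954, 63.644, -3.845], TCP at [0.15, -0.658, 0.219] pointing down, gripper open.
Joint ranges: [-163.25, 163.25], [-28.42, 122.38], [-70.27, 78.77], [12.13, 141.07], [-58.53, 238.53], [9.26, 117.41], [-156.51, 156.51]. Speed limits (degrees/s): [108.29, 108.29, 136.94, 136.94, 172.46, 172.46, 172.46].

## Interface

Orientations are given as a 3x3 rotation matrix whose columns are the frame's x, y, z axes.
In Python, from bench import arm gives the robot as it stands. The module is installed in compiled form; this text tells all that it offers.
- The arm moves only by the tool drive_tool, never from a script. Its argument "targets" is a list that holds one entry, the list of rows, each a list of 5 numbers: the shift along the tool's x, y, z in m, then the turn about the tool's z in rad, then the closure, from -1 (fully open) to 1 (shut), so that 0 is half open. In form: [[[tx, ty, tz, turn, hand], ...]]. A call has 1 to 20 rows; each row shifts and turns the commanded pose from where the row before left it, along the tool's axes as they then stand; what a row does not reach is not made up. A row lasts 1/12 s, in which the tool goes at most 41.7 mm and 7.16 degrees, less where a joint would pass 70% of its speed; a pose out of reach is approached as far as the arm can. A call with a gripper value outside its range is refused whole. The fingers move at their own pace and stop on an object; "squeeze" is the grip in N (left out, the last holds). Time passes only in rows, so rows that do not move let the fingers close. It gives the time, the measured TCP pose, the force and the opening at its end, in the units of the state.
- arm.observe(): the state, without advancing time (a new reading comes with each control period).
- arm.get_image(name): name is "scene" or "top" or "wrist"; returns the picture (384x512x3 uint8, blue, green, red); there is no depth.
- arm.camera_model(name): a dict with "vfov" (degrees; the focal length in pixels is half the picture's height over the tangent of half this angle, whatever the lens; pixels are square), "cx", "cy" (the principal point, pixels), "k1" (the pictures are not rectified: a ray, as slopes to the right and down, at radius r is drawn at 1 + k1 r^2 times it, then the intrinsics apply), "cam_to_world" (4x4, takes a point from camera to world coordinates). Camera axes: x right, y up, looking along -z (the intrinsics and any distortion apply to the point x, -y, -z); pixel columns grow to the right and rows downward; lengths in m; the calibration is good to about 2 mm. A picture is of the moment at which its call begins: read the wrist's pose just before it. camera_model takes no time and is no camera call; for the wrist camera it gives the pose at the moment of the call.
- arm.hand_in(): hands the job in, once; it reports no verdict.
Trained networks look in the newest picture that a camera, given by its name, has taken for a name from the list of things; names that differ only in an ending like _2 or _b are one class to them, and where a whole thing is asked for, a point or a joint stands for the part that bears it (a point fixed in the world has none). Each returns a list of dicts, best first, with "score" (0 to 1); they miss things now and then, are a little off and sometimes report something else, mostly with a low value. They report only what shows in the picture. A call takes as long as a camera call. They do not tell look-alikes from the thing itself.
- arm.outline_of(camera, name): "region" (384x512 bool, what is visible of it) and "xy" ([column, row] in pixels, amid what is visible of it).
The state is a dict: "time_s": time; "q": joint angles; "dq": joint speeds; "joint_torque": joint torques, N m; "tcp_pos": TCP position; "orientation": TCP orientation; "force": force on the tool from outside, world axes, zero at the start; "moment": the same for the moment, N m; "finger_gap": finger opening in m.
Only numpy, scipy, OpenCV 4.12 (cv2) and the standard library are available. Lean on these libraries where they do the work, as an engineer would, in place of code of your own. Each camera call takes 0.05 s, during which the arm holds its last target. There are 200 camera calls.

## Working session

There is one attempt and no reset: what is moved stays moved. The work goes in short steps, Python scripts to look and compute and a tool call to move; the robot and the scene stay as the last step left them, time stands still between calls to the robot, and variables do not carry over. Pictures are saved under pics/ and viewed, about 8 in all and at most 12, crops included, and the job is handed in when it is done.

Besides the shell and the picture viewer there is one more tool, called after ">>>" as a command line: name --argument value ..., lists and objects as JSON in quotes. drive_tool: Moves the arm, as the interface text tells. Its arguments: {"type":"object","properties":{"targets":{"type":"array","items":{"type":"array","items":{"type":"array","items":{"type":"number"}}}},"squeeze":{"type":"number"}},"required":["targets"]}

```bash
mkdir -p pics
cat > h.py <<'E'
import numpy as np, cv2
from bench import arm
def pic(n,f=None):
    im=arm.get_image(n); im=np.array(im)
    if f: cv2.imwrite('pics/'+f,im)
    return im
def ray(cam,px,m=None):
    m=m or arm.camera_model(cam); f=192/np.tan(np.radians(m['vfov'])/2)
    K=np.array([[f,0,m['cx']],[0,f,m['cy']],[0,0,1]])
    u=cv2.undistortPoints(np.array([[px]],float),K,np.array([m['k1'],0,0,0,0.])).ravel() if 0 else None
    d=np.array([(px[0]-m['cx'])/f,(px[1]-m['cy'])/f]); s=d.copy()
    for _ in range(30): s=d/(1+m['k1']*(s@s))
    T=np.array(m['cam_to_world']); v=T[:3,:3]@np.array([s[0],-s[1],-1])
    return T[:3,3],v/np.linalg.norm(v)
def proj(cam,P,m=None):
    m=m or arm.camera_model(cam); f=192/np.tan(np.radians(m['vfov'])/2)
    T=np.array(m['cam_to_world']); p=T[:3,:3].T@(np.array(P)-T[:3,3])
    s=np.array([p[0],-p[1]])/-p[2]; s=s*(1+m['k1']*(s@s)); return s*f+[m['cx'],m['cy']]
def onz(cam,px,z,m=None):
    o,v=ray(cam,px,m); return o+v*(z-o[2])/v[2]
def tri(rs):
    A=sum(np.eye(3)-np.outer(v,v) for o,v in rs); b=sum((np.eye(3)-np.outer(v,v))@o for o,v in rs)
    p=np.linalg.solve(A,b); return p,[round(float(np.linalg.norm(np.cross(p-o,v)))*1000,1) for o,v in rs]
E
python3 - <<'E'
from h import *
a=pic('scene');b=pic('top')
cv2.imwrite('pics/a.png',cv2.resize(np.vstack([a,b]),(800,1200))[:600]);cv2.imwrite('pics/b.png',cv2.resize(b,(800,600)))
for n in('scene','top','wrist'):
  m=arm.camera_model(n);print(n,m['vfov'],m['k1'],np.round(m['cam_to_world'],3).tolist())
for c in('scene','top'):
  for n in('head_k','head_p','balance_base','pan_left','pan_right','holder','igniter'):
    r=arm.outline_of(c,n);print(c,n,[(round(x['score'],2),np.round(x['xy']).tolist(),int(x['region'].sum())) for x in r])
print(arm.observe())
E
```

```text
scene 57.400194708365795 0.022742406251472436 [[0.5, -0.618, 0.606, 1.143], [0.866, 0.359, -0.348, -0.34], [-0.003, 0.699, 0.715, 0.812], [0.0, 0.0, 0.0, 1.0]]
top 47.84372756899602 0.03150549509990899 [[0.019, 0.994, -0.106, 0.44], [-1.0, 0.016, -0.027, -0.046], [-0.025, 0.107, 0.994, 1.251], [0.0, 0.0, 0.0, 1.0]]
wrist 66.93700222489102 -0.06406512520212405 [[0.223, 0.934, 0.281, 0.232], [-0.975, 0.213, 0.063, -0.639], [-0.001, -0.288, 0.958, 0.383], [0.0, 0.0, 0.0, 1.0]]
scene head_k [(0.81, [208.0, 239.0], 289), (0.67, [232.0, 206.0], 210), (0.67, [149.0, 255.0], 1604), (0.55, [240.0, 247.0], 296), (0.51, [231.0, 187.0], 220)]
scene head_p [(0.81, [208.0, 239.0], 289), (0.67, [232.0, 206.0], 210), (0.67, [149.0, 255.0], 1604), (0.55, [240.0, 247.0], 296), (0.51, [231.0, 187.0], 220)]
scene balance_base [(0.81, [319.0, 188.0], 2987)]
scene pan_left [(0.96, [347.0, 167.0], 408), (0.48, [315.0, 180.0], 1200)]
scene pan_right [(0.86, [285.0, 188.0], 477), (0.17, [261.0, 293.0], 467)]
scene holder [(0.86, [150.0, 255.0], 1498), (0.63, [366.0, 206.0], 278)]
scene igniter [(0.85, [366.0
[... 675 characters left out ...]
    63.64445253, -3.84540445]), 'dq': array([ 0.04647587, -0.05053809,  0.09484601,  0.04185421,  0.01614458,
        0.05092253, -0.01673357]), 'joint_torque': array([-1.46156348e-03, -9.35449791e+01,  3.66227344e+00, -4.54534650e+01,
       -4.90422815e-02,  1.31168254e-02,  2.14885326e-04]), 'tcp_pos': array([ 0.15040583, -0.65798705,  0.21949179]), 'orientation': array([[ 9.74862951e-01,  2.22805354e-01,  2.04816646e-05],
       [ 2.22805353e-01, -9.74862951e-01,  2.70322459e-05],
       [ 2.59897451e-05, -2.17893105e-05, -9.99999999e-01]]), 'force': array([ 0.37574455, -0.31982474, -0.10860138]), 'moment': array([-0.03778131, -0.02456476,  0.01874335]), 'finger_gap': 0.0941483411271816}
```

View pics/a.png

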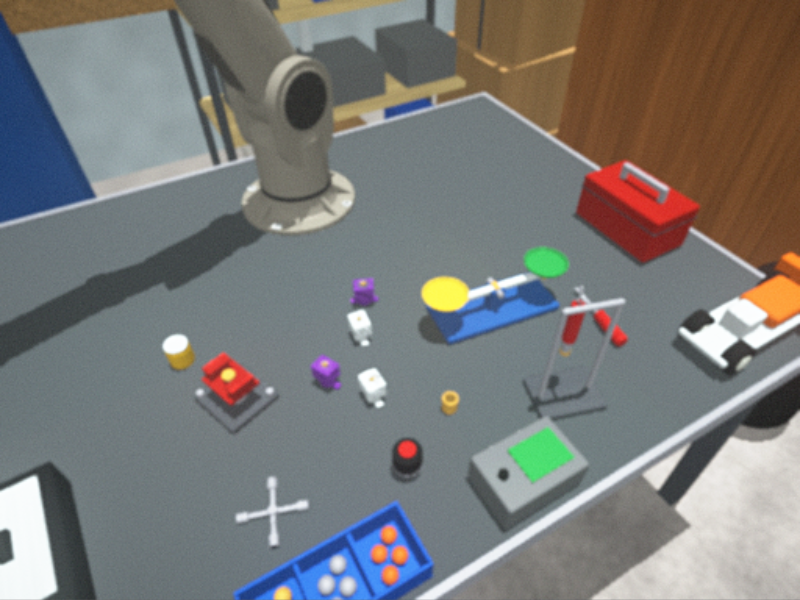

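View pics/b.png

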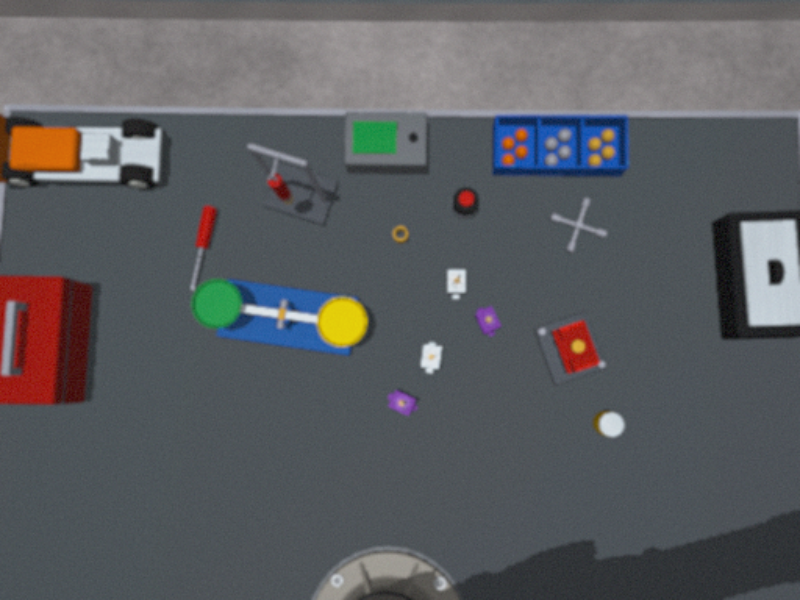

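White heads are at scene px ≈ (231,206) and (239,247), top px ≈ (292,181) and (276,228). The purple look-alikes are at top px (313,205) and (257,257). The holder is at top ≈ (367,222) and the balance at (182,201). Now I'll triangulate and crop in close.

Run:
```python
from h import *
a=pic('scene');b=pic('top')
print(arm.observe()['time_s'])
for n,s,t in(('H1',(239,245),(292,180)),('H2',(230,206),(276,228)),('pl',(347,167),(138,194)),('pr',(285,188),(218,207)),('plunger',(146,240),(370,222))):
  p,e=tri([ray('scene',s),ray('top',t)]);print(n,np.round(p,3),e)
c1=cv2.resize(a[170:290,110:270],(800,600),interpolation=cv2.INTER_CUBIC)
c2=cv2.resize(b[160:280,240:400],(800,600),interpolation=cv2.INTER_CUBIC)
cv2.imwrite('pics/c.png',cv2.resize(np.hstack([c1,c2]),(800,300)))
```

```text
0.9
H1 [ 0.621 -0.112  0.035] [1.5, 1.5]
H2 [ 0.484 -0.07   0.038] [0.5, 0.5]
pl [0.566 0.303 0.091] [3.5, 3.5]
pr [0.537 0.09  0.08 ] [0.2, 0.2]
plunger [ 0.504 -0.324  0.065] [0.3, 0.3]
```

View pics/c.png

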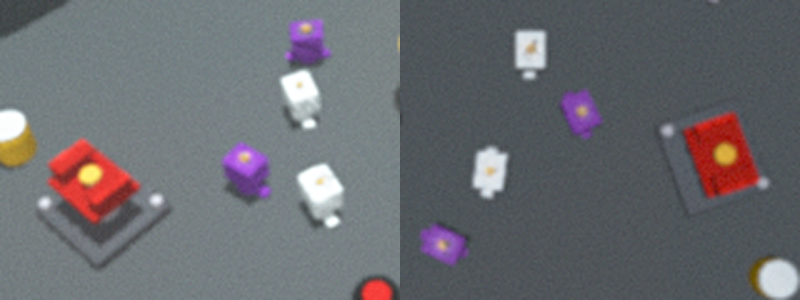

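The white heads' ears run roughly along world x in both views, not y as the text says, so the jaws go along y. I'll fly over for a close look.

>>> drive_tool --targets '[[[0.031,-0.0272,0,0,-1],[0.031,-0.0272,0,0,-1],[0.031,-0.0272,0,0,-1],[0.031,-0.0272,0,0,-1],[0.031,-0.0272,0,0,-1],[0.031,-0.0272,0,0,-1],[0.031,-0.0272,0,0,-1],[0.031,-0.0272,0,0,-1],[0.031,-0.0272,0,0,-1],[0.031,-0.0272,0,0,-1],[0.031,-0.0272,0,0,-1],[0.031,-0.0272,0,0,-1],[0.031,-0.0272,0,0,-1],[0.031,-0.0272,0,0,-1],[0.031,-0.0272,0,0,-1],[0.031,-0.0272,0,0,-1],[0.031,-0.0272,0,0,-1],[0,0,0,0.11,-1],[0,0,0,0.11,-1],[0,0,0,0,-1]]]'

```text
time_s: 2.57
tcp_pos: [0.5613, -0.0891, 0.2193]
orientation: [[1.0, 0.0, -0.0], [0.0, -1.0, 0.0], [-0.0, -0.0, -1.0]]
force: [-0.6, -0.3, -0.6]
finger_gap: 0.0935
```

Run:
```python
from h import *
print(arm.observe())
w=pic('wrist')
for n in('head_k','holder','pan_right'):
    r=arm.outline_of('wrist',n)
    for x in r:
        q=cv2.minAreaRect(np.argwhere(x['region'])[:,::-1].astype(np.float32))
        print(n,round(x['score'],2),np.round(x['xy']).tolist(),int(x['region'].sum()),np.round(onz('wrist',x['xy'],.035),3),np.round(q[1]),round(q[2]))
cv2.imwrite('pics/d.png',cv2.resize(w,(800,600)))
```

```text
{'time_s': 2.5667, 'q': array([ 16.3149806 ,  15.421904  , -16.44768754, 105.04971351,
         4.97157675,  60.23989566, -92.03227779]), 'dq': array([ 1.64554064, -0.50135989, -0.56149696,  0.43108491,  0.47686517,
       -0.03881992, 11.67595857]), 'joint_torque': array([ -2.51813851, -73.98818493,  -3.17188896, -44.43145037,
        -0.27984926,  -0.15371808,  -3.85062531]), 'tcp_pos': array([ 0.56134113, -0.08912357,  0.21933508]), 'orientation': array([[ 9.99999941e-01,  2.12922467e-04, -2.71018392e-04],
       [ 2.12939874e-04, -9.99999975e-01,  6.42009228e-05],
       [-2.71004715e-04, -6.42586296e-05, -9.99999961e-01]]), 'force': array([-0.64495183, -0.29492148, -0.5623655 ]), 'moment': array([0.02971086, 0.04763443, 0.01057529]), 'finger_gap': 0.09347102907740827}
head_k 0.74 [273.0, 127.0] 1160 [ 0.621 -0.112  0.035] [44. 30.] 90
head_k 0.7 [204.0, 284.0] 1059 [ 0.405 -0.021  0.035] [37. 36.] 18
head_k 0.66 [242.0, 232.0] 1027 [ 0.485 -0.076  0.035] [26. 47.] 4
head_k 0.62 [316.0, 178.0] 1128 [ 0.559 -0.167  0.035] [47. 28.] 65
holder 0.98 [429.0, 214.0] 6468 [ 0.513 -0.321  0.035] [96. 83.] 75
pan_right 0.77 [92.0, 201.0] 4466 [0.527 0.119 0.035] [81. 69.] 34
```

View pics/d.png

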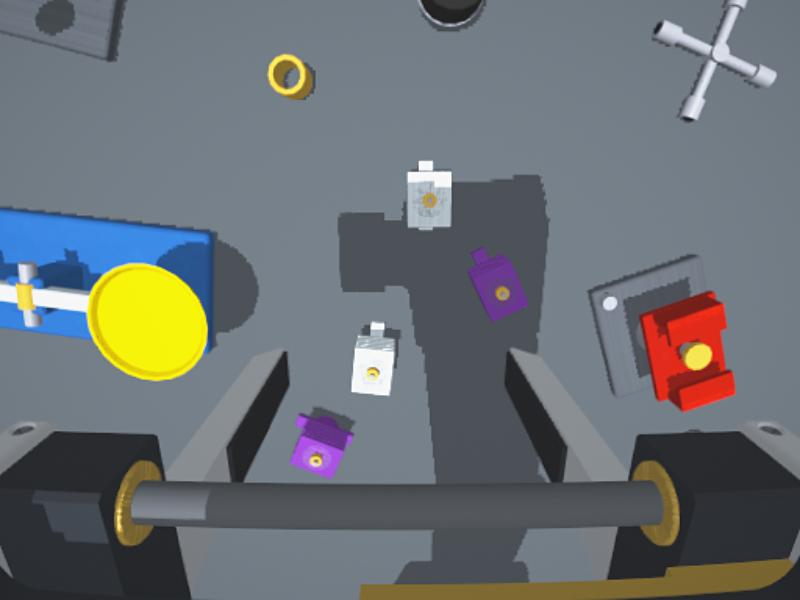

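In the wrist view (800×600), the white heads are H1 at (429,200) and H2 at (373,373), with ears along image up (world x). The purple ones are at (498,288) and (320,445). The holder's hook bars run nearly horizontally, tilted about 17°. Next I measure exactly.

Run:
```python
from h import *
w=cv2.imread('pics/d.png');s=512/800
w0=pic('wrist');m=arm.camera_model('wrist')
hsv=cv2.cvtColor(w0,cv2.COLOR_BGR2HSV).astype(int)
br=(hsv[...,0]>8)&(hsv[...,0]<32)&(hsv[...,1]>60)
for n,(x,y) in(('H1',(274,128)),('H2',(239,239)),('plunger',(446,227))):
  k=np.zeros_like(br);k[y-9:y+10,x-9:x+10]=1;k&=br
  c=np.argwhere(k).mean(0)[::-1];z=.057 if n[0]=='H' else .065
  print(n,k.sum(),c,np.round(onz('wrist',c,z,m),4), np.round(onz('wrist',c,z+.03,m),4))
wh=((hsv[...,1]<40)&(hsv[...,2]>140)).astype(np.uint8)
for n,cs in(('H1',[(407,172),(451,172),(450,228),(407,228)]),('H2',[(358,350),(394,353),(389,394),(352,391)])):
  P=np.array([onz('wrist',np.array(c)*s,.048,m)[:2] for c in cs]);print(n,np.round(P,4).tolist(),P.mean(0))
crop=np.hstack([cv2.resize(w0[95:155,244:304],(400,400),interpolation=2),cv2.resize(w0[200:260,210:270],(400,400),interpolation=2)])
cv2.imwrite('pics/e.png',crop)
# plate corners (z~?) red bars
for c in[(590,290),(695,258),(618,396)]:print(np.round(onz('wrist',np.array(c)*s,.01,m),4))
```

```text
H1 64 [273.9375 127.5625] [ 0.6215 -0.1119  0.057 ] [ 0.6236 -0.1098  0.087 ]
H2 41 [236.58536585 237.65853659] [ 0.488  -0.0693  0.057 ] [ 0.5024 -0.0711  0.087 ]
plunger 251 [444.46613546 228.29880478] [ 0.5043 -0.325   0.065 ] [ 0.5175 -0.3029  0.095 ]
H1 [[0.64, -0.097], [0.6403, -0.1286], [0.6001, -0.1293], [0.5999, -0.0975]] [ 0.62009403 -0.1131159 ]
H2 [[0.5024, -0.0596], [0.5, -0.0884], [0.4632, -0.0845], [0.4657, -0.0539]] [ 0.48282029 -0.0715904 ]
[ 0.5431 -0.2576  0.01  ]
[ 0.5724 -0.3474  0.01  ]
[ 0.4404 -0.2985  0.01  ]
```

View pics/e.png

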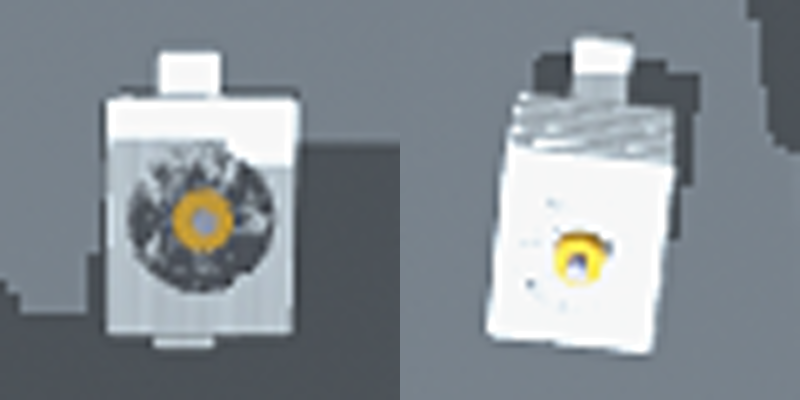

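>>> drive_tool --targets '[[[0.03,0.0115,0.0,0,-0.5],[0.03,0.0115,0.015,0,-0.5],[0,0,0.04,0,-0.5],[0,0,0.04,0,-0.5],[0,0,0.04,0,-0.5],[0,0,0.03,0,-0.5],[0,0,0.018,0,-0.5],[0,0,0,0,-0.5],[0,0,0,0,1],[0,0,0,0,1],[0,0,0,0,1],[0,0,0,0,1],[0,0,0,0,1]]]' --squeeze 25

```text
time_s: 3.9
tcp_pos: [0.6219, -0.1127, 0.0378]
orientation: [[1.0, 0.005, 0.002], [0.005, -1.0, -0.0], [0.002, 0.0, -1.0]]
force: [0.8, -0.2, 0.2]
finger_gap: 0.0405
```

Run:
```python
from h import *
m=arm.camera_model('top');b=pic('top');a=pic('scene');hsv=cv2.cvtColor(b,cv2.COLOR_BGR2HSV).astype(int);ms=arm.camera_model('scene');hs=cv2.cvtColor(a,cv2.COLOR_BGR2HSV).astype(int)
def c(h,lo,hi,x0,x1,y0,y1):
  k=(h[...,0]>lo)&(h[...,0]<hi)&(h[...,1]>130)&(h[...,2]>90);k[:y0]=0;k[y1:]=0;k[:,:x0]=0;k[:,x1:]=0
  p=np.argwhere(k)[:,::-1];e=cv2.fitEllipse(cv2.convexHull(p.astype(np.int32)));return np.array(e[0]),len(p)
for n,lo,hi,bt,bs in(('pl',45,75,(110,165,165,225),(325,375,150,190)),('pr',24,34,(190,250,180,235),(262,305,170,205))):
  t,nt=c(hsv,lo,hi,*bt);s,ns=c(hs,lo,hi,*bs);p,e=tri([ray('top',t,m),ray('scene',s,ms)]);print(n,nt,ns,t,s,np.round(p,4),e,np.round(onz('top',t,.09,m),4),np.round(onz('scene',s,.09,ms),4))
print(arm.observe()['q'],arm.observe()['finger_gap'])
```

```text
pl 755 403 [137.98901367 193.89691162] [349.16409302 167.94467163] [0.5681 0.307  0.0862] [0.6, 0.6] [0.568  0.3065 0.09  ] [0.5709 0.303  0.09  ]
pr 771 494 [219.18740845 205.52401733] [284.57888794 187.13249207] [0.5403 0.0854 0.0884] [0.2, 0.2] [0.5401 0.085  0.09  ] [0.5418 0.0847 0.09  ]
[ 14.73922399  32.79782769 -13.63159796 104.74964454  10.67041006
  43.63070202 -94.26432667] 0.03264556467112971
```

>>> drive_tool --targets '[[[0,0,-0.025,0,1],[0,0,-0.04,0,1],[0,0,-0.04,0,1],[0,0,-0.04,0,1],[-0.0137,-0.033,-0.015,0,1],[-0.0137,-0.033,0,0,1],[-0.0137,-0.033,0,0,1],[-0.0137,-0.033,0,0,1],[-0.0137,-0.033,0,0,1],[-0.0137,-0.033,0,0,1],[0,0,0.02,0,1],[0,0,0.025,0,1],[0,0,0,0,1]]]'

```text
time_s: 5.08
tcp_pos: [0.5358, 0.0851, 0.1483]
orientation: [[1.0, 0.006, -0.004], [0.006, -1.0, -0.001], [-0.004, 0.001, -1.0]]
force: [-0.5, -0.4, -1.8]
finger_gap: 0.0318
```

Run:
```python
from h import *
o=arm.observe();print(o['tcp_pos'],o['finger_gap'],o['force'],o['q'])
w=pic('wrist');b=pic('top');a=pic('scene')
cv2.imwrite('pics/f.png',np.hstack([cv2.resize(w,(400,300)),cv2.resize(a[120:280,220:420],(400,300))]))
```

```text
[0.53582916 0.08512881 0.14833952] 0.031780619748924904 [-0.54659787 -0.40499806 -1.78714191] [   1.7576637    18.1208347   -20.94071043  111.79620754    8.10217873
   51.74823262 -112.93928166]
```

View pics/f.png

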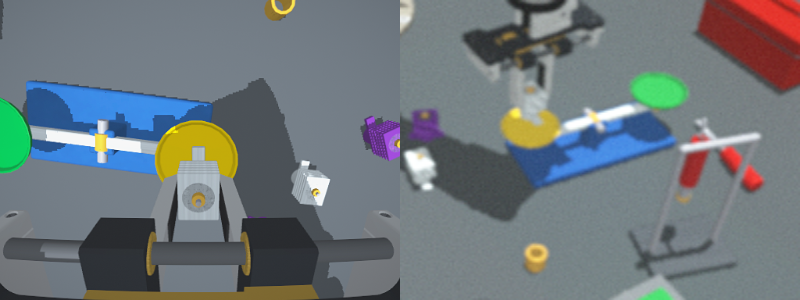

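The head hangs over the yellow pan, a few mm short in x. I'll correct, lower and release.

>>> drive_tool --targets '[[[0.005,0,0.008,0,1],[0,0,0.01,0,1],[0,0,0.008,0,1],[0,0,0.006,0,1],[0,0,0.003,0,1],[0,0,0,0,1],[0,0,0,0,1]]]'

```text
time_s: 5.82
tcp_pos: [0.543, 0.0852, 0.1164]
orientation: [[1.0, 0.005, -0.0], [0.005, -1.0, 0.0], [-0.0, -0.0, -1.0]]
force: [0.6, 0.6, -1.5]
finger_gap: 0.0315
```

>>> drive_tool --targets '[[[0,0,0.003,0,1],[0,0,0,0,1],[0,0,0,0,-0.4],[0,0,0,0,-0.4],[0,0,0,0,-0.4],[0,0,0,0,-0.4],[0,0,-0.03,0,-0.5],[0,0,-0.04,0,-0.5],[0,0,-0.04,0,-0.5],[0,0,0,0,-0.5]]]'

```text
time_s: 6.65
tcp_pos: [0.5461, 0.0861, 0.2309]
orientation: [[1.0, 0.005, 0.009], [0.005, -1.0, 0.002], [0.009, -0.002, -1.0]]
force: [0.6, -0.1, 0.4]
finger_gap: 0.0702
```

Run:
```python
from h import *
o=arm.observe();print(o['tcp_pos'],o['finger_gap'],o['force'])
w=pic('wrist');m=arm.camera_model('wrist')
for x in arm.outline_of('wrist','head_k'):
  print(round(x['score'],2),np.round(x['xy'],1),x['region'].sum(),np.round(onz('wrist',x['xy'],.035,m),3),np.round(onz('wrist',x['xy'],.115,m),3))
hsv=cv2.cvtColor(w,cv2.COLOR_BGR2HSV).astype(int);br=((hsv[...,0]>8)&(hsv[...,0]<32)&(hsv[...,1]>60)).astype(np.uint8)
cv2.imwrite('pics/g.png',w)
```

```text
[0.54610144 0.08614328 0.23090582] 0.07019096475763736 [ 0.5989555  -0.12159544  0.43079493]
0.71 [253.5 191.9] 1492 [0.524 0.086 0.035] [0.547 0.086 0.115]
0.71 [447.9 168.1] 1334 [ 0.557 -0.164  0.035] [ 0.573 -0.108  0.115]
0.65 [366.5 221.5] 1103 [ 0.483 -0.065  0.035] [ 0.515 -0.031  0.115]
0.42 [312.7 269. ] 165 [0.411 0.003 0.035] [0.46  0.022 0.115]
```

View pics/g.png

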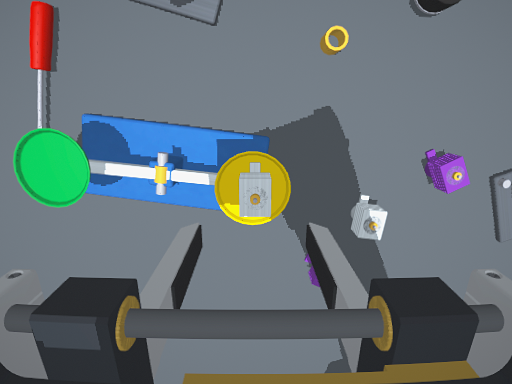

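>>> drive_tool --targets '[[[-0.015,0.039,0,0,-0.5],[-0.015,0.039,0,0,-0.5],[-0.015,0.039,0,0,-0.5],[-0.015,0.039,0,0,-0.5],[0,0,0,0.095,-0.5],[0,0,0.03,0,-0.5],[0,0,0.03,0,-0.5],[0,0,0.02,0,-0.5],[0,0,0,0,-0.5]]]'

```text
time_s: 7.5
tcp_pos: [0.4809, -0.0706, 0.139]
orientation: [[0.996, -0.09, -0.007], [-0.09, -0.996, 0.001], [-0.007, -0.0, -1.0]]
force: [-0.5, 0.3, 0.3]
finger_gap: 0.0704
```

Run:
```python
from h import *
o=arm.observe();print(o['tcp_pos'],o['finger_gap'],o['force'],o['q'])
w=pic('wrist','h.png');m=arm.camera_model('wrist')
for x in arm.outline_of('wrist','head_k')[:2]:
  q=cv2.minAreaRect(np.argwhere(x['region'])[:,::-1].astype(np.float32))
  print(round(x['score'],2),np.round(x['xy'],1),x['region'].sum(),np.round(onz('wrist',x['xy'],.035,m),4),q)
hsv=cv2.cvtColor(w,cv2.COLOR_BGR2HSV).astype(int)
e=proj('wrist',[.485,-.070,.057],m).astype(int);print(e)
br=(hsv[...,0]>8)&(hsv[...,0]<32)&(hsv[...,1]>90);k=np.zeros_like(br);k[e[1]-25:e[1]+26,e[0]-25:e[0]+26]=1;k&=br
c=np.argwhere(k).mean(0)[::-1];print(k.sum(),c,np.round(onz('wrist',c,.055,m),4))
```

```text
[ 0.48092896 -0.07058701  0.13904241] 0.07044219280494342 [-0.53002558  0.26976783  0.27653882] [ 14.59659054  13.42937994 -15.64469863 119.21887829   4.73478761
  48.34569061 -98.98289252]
0.97 [ 33.7 161.2] 4370 [0.5353 0.1417 0.035 ] ((34.861541748046875, 156.89231872558594), (72.18821716308594, 77.14960479736328), 82.87498474121094)
0.67 [355.5 106.7] 2402 [ 0.5564 -0.1694  0.035 ] ((354.5536193847656, 108.28294372558594), (59.785640716552734, 47.42341613769531), 65.224853515625)
[253 198]
77 [251.49350649 196.48051948] [ 0.4864 -0.0686  0.055 ]
```

>>> drive_tool --targets '[[[0.004,-0.0015,0.02,0,-0.5],[0,0,0.03,0,-0.5],[0,0,0.03,0,-0.5],[0,0,0.016,0,-0.5],[0,0,0.007,0,-0.5],[0,0,0,0,1],[0,0,0,0,1],[0,0,0,0,1],[0,0,0,0,1],[0,0,0,0,1],[0,0,0,0,1]]]'

```text
time_s: 8.52
tcp_pos: [0.4885, -0.0696, 0.0412]
orientation: [[0.996, -0.09, 0.001], [-0.09, -0.996, -0.0], [0.001, 0.0, -1.0]]
force: [-0.8, 0.4, -0.9]
finger_gap: 0.0339
```

>>> drive_tool --targets '[[[0,0,0,0,-0.4],[0,0,0,0,-0.4],[-0.002,0,0.004,0,-0.4],[0,0,0,0,1],[0,0,0,0,1],[0,0,0,0,1],[0,0,0,0,1],[0,0,0,0,1]]]'

```text
time_s: 9.18
tcp_pos: [0.4861, -0.0694, 0.0365]
orientation: [[0.996, -0.09, -0.0], [-0.09, -0.996, 0.0], [-0.0, -0.0, -1.0]]
force: [-0.4, 0.1, -0.9]
finger_gap: 0.0317
```

>>> drive_tool --targets '[[[0,0,-0.03,0,1],[0,0,-0.04,0,1],[0,0,-0.04,0,1],[0,0,-0.04,0,1],[0,0,-0.04,0,1],[0.0048,-0.0381,0,0,1],[0.0048,-0.0381,0,0,1],[0.0048,-0.0381,0,0,1],[0.0048,-0.0381,0,0,1],[0.0048,-0.0381,0,0,1],[0.0048,-0.0381,0,0,1],[0.0048,-0.0381,0,0,1],[0.0048,-0.0381,0,0,1],[0.0048,-0.0381,0,0,1],[0.0048,-0.0381,0,0,1],[0,0,0.02,0,1],[0,0,0.03,0,1],[0,0,0.015,0,1],[0,0,0,0,1],[0,0,0,0,1]]]'

```text
time_s: 10.85
tcp_pos: [0.568, 0.3056, 0.1612]
orientation: [[0.996, -0.09, -0.001], [-0.09, -0.996, -0.001], [-0.001, 0.001, -1.0]]
force: [0.7, 0.4, -1.3]
finger_gap: 0.032
```

Run:
```python
from h import *
o=arm.observe();print(o['tcp_pos'],o['finger_gap'],o['force'],o['q'])
b=pic('wrist');m=arm.camera_model('wrist')
hsv=cv2.cvtColor(b,cv2.COLOR_BGR2HSV).astype(int);k=(hsv[...,0]>45)&(hsv[...,0]<75)&(hsv[...,1]>120)
p=np.argwhere(k)[:,::-1].astype(np.int32);p=p[np.hypot(*(p-np.median(p,0)).T)<80]
e=cv2.fitEllipse(cv2.convexHull(p));print(e)
for z in(.09,.1):print(np.round(onz('wrist',e[0],z,m),4))
cv2.imwrite('pics/i.png',b)
```

```text
[0.56796981 0.30559116 0.16119128] 0.03202765162340592 [ 0.69512303  0.36885817 -1.28098606] [ -14.91976638   26.84087701  -25.42002272   97.80665153   13.12670671
   58.3949228  -140.05006399]
((253.85272216796875, 208.150146484375), (98.11650848388672, 104.67930603027344), 93.27713775634766)
[0.5669 0.3063 0.09  ]
[0.5705 0.3059 0.1   ]
```

View pics/i.png

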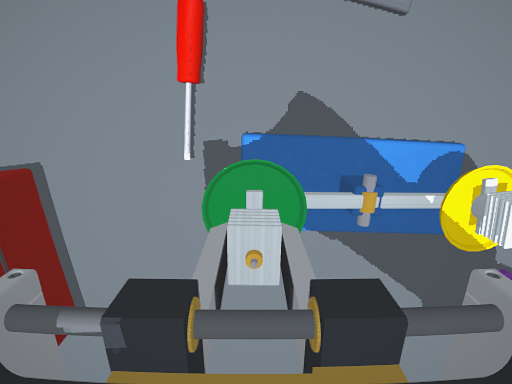

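The head is over the green pan. Lowering gently.

>>> drive_tool --targets '[[[0.001,0,0.01,0,1],[0,0,0.008,0,1],[0,0,0.006,0,1],[0,0,0.004,0,1],[0,0,0,0,1],[0,0,0,0,1]]]'

```text
time_s: 11.4
tcp_pos: [0.5692, 0.3056, 0.1334]
orientation: [[0.996, -0.09, -0.0], [-0.09, -0.996, -0.0], [-0.0, 0.0, -1.0]]
force: [0.6, 0.4, -0.8]
finger_gap: 0.0319
```

>>> drive_tool --targets '[[[0,0,0.002,0,1],[0,0,0,0,1],[0,0,0,0,-0.4],[0,0,0,0,-0.4],[0,0,0,0,-0.4],[0,0,0,0,-0.4],[0,0,-0.03,0,-0.5],[0,0,-0.04,0,-0.5],[0,0,-0.04,0,-0.5],[0,0,0,0,-0.5],[0,0,0,0,-0.5],[0,0,0,0,-0.5],[0,0,0,0,-0.5],[0,0,0,0,-0.5],[0,0,0,0,-0.5],[0,0,0,0,-0.5],[0,0,0,0,-0.5],[0,0,0,0,-0.5],[0,0,0,0,-0.5],[0,0,0,0,-0.5]]]'

```text
time_s: 13.07
tcp_pos: [0.5693, 0.3057, 0.2415]
orientation: [[0.996, -0.09, -0.0], [-0.09, -0.996, 0.0], [-0.0, -0.0, -1.0]]
force: [-0.5, 0.4, -0.6]
finger_gap: 0.0705
```

>>> drive_tool --targets '[[[0,0,0,0,-0.5],[0,0,0,0,-0.5],[0,0,0,0,-0.5],[0,0,0,0,-0.5],[0,0,0,0,-0.5],[0,0,0,0,-0.5],[0,0,0,0,-0.5],[0,0,0,0,-0.5],[0,0,0,0,-0.5],[0,0,0,0,-0.5],[0,0,0,0,-0.5],[0,0,0,0,-0.5]]]'

```text
time_s: 14.07
tcp_pos: [0.5693, 0.3057, 0.2415]
orientation: [[0.996, -0.09, 0.0], [-0.09, -0.996, 0.0], [0.0, -0.0, -1.0]]
force: [0.7, -1.2, -0.2]
finger_gap: 0.0704
```

Run:
```python
from h import *
o=arm.observe();print(o['tcp_pos'],o['finger_gap'],o['time_s'])
w=pic('wrist');m=arm.camera_model('wrist');a=pic('scene');b=pic('top')
hsv=cv2.cvtColor(w,cv2.COLOR_BGR2HSV).astype(int)
for n,lo,hi in(('green',45,75),('yellow',24,34)):
  k=((hsv[...,0]>lo)&(hsv[...,0]<hi)&(hsv[...,1]>120)).astype(np.uint8)
  l,lab,st,ct=cv2.connectedComponentsWithStats(k);i=1+st[1:,4].argmax();p=np.argwhere(lab==i)[:,::-1].astype(np.int32)
  e=cv2.fitEllipse(cv2.convexHull(p));print(n,e);[print(z,np.round(onz('wrist',e[0],z,m),4)) for z in(.079,.101)]
cv2.imwrite('pics/j.png',np.hstack([cv2.resize(w,(400,300)),cv2.resize(a[120:240,230:390],(400,300),interpolation=2)]))
```

```text
[0.56928424 0.30566458 0.24154811] 0.07036124634476132 14.0667
green ((253.96067810058594, 185.31845092773438), (76.3346939086914, 78.9361572265625), 91.3861312866211)
0.079 [0.5634 0.3061 0.079 ]
0.101 [0.5694 0.3056 0.101 ]
yellow ((435.1480407714844, 187.0001220703125), (63.46078109741211, 75.17491912841797), 44.68543243408203)
0.079 [0.5419 0.0897 0.079 ]
0.101 [0.5493 0.1037 0.101 ]
```

View pics/j.png

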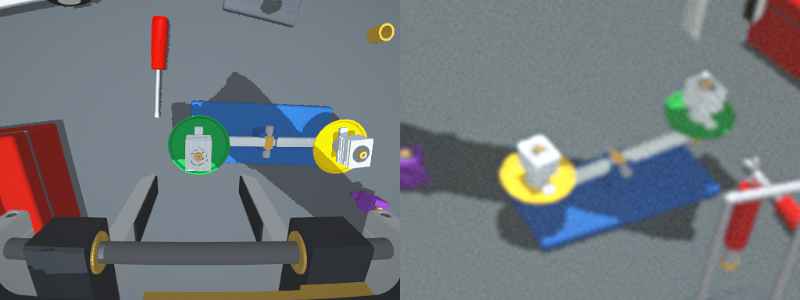

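Run:
```python
from h import *
m=arm.camera_model('top');b=pic('top');a=pic('scene');hsv=cv2.cvtColor(b,cv2.COLOR_BGR2HSV).astype(int);ms=arm.camera_model('scene');hs=cv2.cvtColor(a,cv2.COLOR_BGR2HSV).astype(int);mw=arm.camera_model('wrist');w=pic('wrist');hw=cv2.cvtColor(w,cv2.COLOR_BGR2HSV).astype(int)
def c(h,lo,hi,b=None):
  k=(h[...,0]>lo)&(h[...,0]<hi)&(h[...,1]>110)&(h[...,2]>60)
  if b:
    q=np.zeros_like(k);q[b[2]:b[3],b[0]:b[1]]=1;k&=q
  l,lab,st,ct=cv2.connectedComponentsWithStats(k.astype(np.uint8));p=np.argwhere(lab==1+st[1:,4].argmax())[:,::-1].astype(np.int32)
  return np.array(cv2.fitEllipse(cv2.convexHull(p))[0]),len(p)
for n,lo,hi,bs in(('pl',45,75,(325,375,150,190)),('pr',22,34,(262,305,170,210))):
  s,ns=c(hs,lo,hi,bs);t,nt=c(hw,lo,hi);p,e=tri([ray('wrist',t,mw),ray('scene',s,ms)]);print(n,ns,nt,s,np.round(p,4),e)
# brass plugs in wrist & scene -> heights
```

```text
pl 212 3081 [349.23864746 165.09234619] [0.5678 0.3053 0.0977] [1.0, 1.0]
pr 303 2159 [284.27658081 189.90795898] [0.5397 0.0865 0.0749] [0.9, 0.9]
```

H1 on the yellow pan is heavier: yellow rim 75 mm, green rim 98 mm. Moving over it.

>>> drive_tool --targets '[[[-0.001,0.037,0,0,-0.5],[-0.001,0.037,0,0,-0.5],[-0.001,0.037,0,0,-0.5],[-0.001,0.037,0,0,-0.5],[-0.001,0.037,0,0,-0.5],[-0.001,0.037,0,0,-0.5],[0,0,0,-0.09,-0.5],[0,0,0.02,0,-0.5],[0,0,0.02,0,-0.5],[0,0,0,0,-0.5],[0,0,0,0,-0.5]]]'

```text
time_s: 15.28
tcp_pos: [0.5429, 0.085, 0.2013]
orientation: [[1.0, -0.0, -0.002], [-0.0, -1.0, -0.0], [-0.002, 0.0, -1.0]]
force: [-0.6, -0.6, 0.5]
finger_gap: 0.0705
```

Run:
```python
from h import *
o=arm.observe();print(o['tcp_pos'],o['finger_gap'],o['orientation'][:2,0])
w=pic('wrist','k.png');m=arm.camera_model('wrist')
hsv=cv2.cvtColor(w,cv2.COLOR_BGR2HSV).astype(int)
for x in arm.outline_of('wrist','head_k')[:2]:
  q=cv2.minAreaRect(np.argwhere(x['region'])[:,::-1].astype(np.float32));print(round(x['score'],2),np.round(x['xy'],1),q,np.round(onz('wrist',x['xy'],.107,m),4))
e=proj('wrist',[.543,.0855,.131],m).astype(int);print(e)
k=w[e[1]-30:e[1]+30,e[0]-30:e[0]+30]
cv2.imwrite('pics/k.png',np.hstack([cv2.resize(k,(300,300),interpolation=2),cv2.resize(w,(400,300))]))
```

```text
[0.54286953 0.08504804 0.20127742] 0.07053373043238496 [ 9.99998743e-01 -1.56417404e-04]
0.8 [462.2 167.2] ((460.42449951171875, 171.93624877929688), (53.45175552368164, 41.671749114990234), 13.626995086669922) [ 0.5739 -0.1109  0.107 ]
0.7 [252.8 197.1] ((253.0, 193.5), (61.0, 36.0), 90.0) [0.5446 0.0865 0.107 ]
[253 207]
```

View pics/k.png

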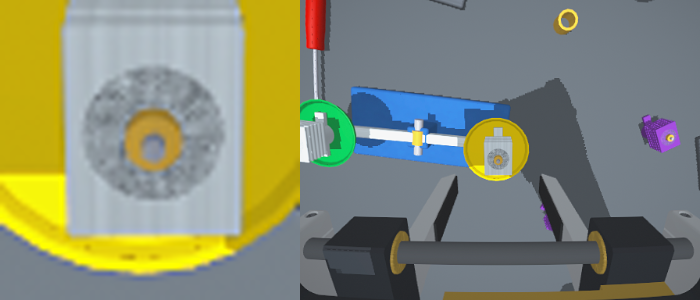

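>>> drive_tool --targets '[[[0.001,0,0.02,0,-0.5],[0,0,0.03,0,-0.5],[0,0,0.025,0,-0.5],[0,0,0.012,0,-0.5],[0,0,0.002,0,-0.5],[0,0,0,0,-0.5],[0,0,0,0,-0.5]]]'

```text
time_s: 15.97
tcp_pos: [0.5452, 0.0855, 0.114]
orientation: [[1.0, -0.0, 0.002], [-0.0, -1.0, 0.0], [0.002, -0.0, -1.0]]
force: [0.1, 0.3, 0.3]
finger_gap: 0.0701
```

>>> drive_tool --targets '[[[0,0,0.002,0,-0.5],[0,0,0,0,1],[0,0,0,0,1],[0,0,0,0,1],[0,0,0,0,1],[0,0,0,0,1],[0,0,-0.015,0,1],[0,0,-0.03,0,1],[0,0,-0.04,0,1],[0,0,-0.035,0,1],[0,0,0,0,1]]]'

```text
time_s: 16.88
tcp_pos: [0.547, 0.086, 0.2371]
orientation: [[1.0, -0.0, 0.008], [-0.0, -1.0, 0.001], [0.008, -0.001, -1.0]]
force: [1.5, -0.8, -1.8]
finger_gap: 0.0316
```

>>> drive_tool --targets '[[[-0.0105,0.0365,0,0,1],[-0.0105,0.0365,0,0,1],[-0.0105,0.0365,0,0,1],[-0.0105,0.0365,0,0,1],[-0.0105,0.0365,0,0,1],[-0.0105,0.0365,0,0,1],[-0.0105,0.0365,0,0,1],[-0.0105,0.0365,0,0,1],[-0.0105,0.0365,0,0,1],[-0.0105,0.0365,0,0,1],[0,0,0,0,1],[0,0,0,0,1]]]'

```text
time_s: 17.88
tcp_pos: [0.4381, -0.2818, 0.2301]
orientation: [[1.0, -0.004, -0.001], [-0.004, -1.0, 0.0], [-0.001, -0.0, -1.0]]
force: [1.5, 1.4, -1.3]
finger_gap: 0.0316
```

Run:
```python
from h import *
o=arm.observe();print(o['tcp_pos'],o['finger_gap'],o['force'],o['q'])
w=pic('wrist');m=arm.camera_model('wrist')
np.save('m1.npy',m,allow_pickle=True);cv2.imwrite('pics/w1.png',w)
e=proj('wrist',[.504,-.324,.065],m).astype(int);print(e)
x0,y0=max(e[0]-64,0),max(e[1]-60,0);x0=min(x0,512-128);y0=min(y0,384-120);print(x0,y0)
cv2.imwrite('pics/l.png',cv2.resize(w[y0:y0+120,x0:x0+128],(640,600),interpolation=2))
```

```text
[ 0.43814045 -0.28177263  0.23006404] 0.03164022073223934 [ 1.46697619  1.35031111 -1.28240728] [ 33.54050453   9.84670107  -8.8512613  110.43373121   1.75815418
  59.8762037  -66.30672733]
[293 122]
229 62
```

View pics/l.png

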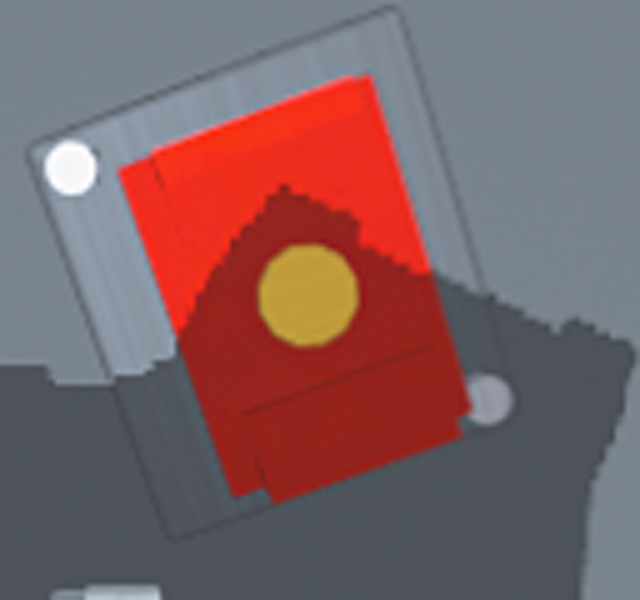

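Run:
```python
from h import *
m=np.load('m1.npy',allow_pickle=True).item()
g=lambda x,y,z:onz('wrist',(229+x/5-.4,62+y/5-.4),z,m)
for n,A,B,z in(('hookedge',(243,412),(432,346),.075),('plateTop',(28,150),(395,8),.008),('plateL',(28,150),(172,540),.008),('redL',(120,170),(235,497),.05),('redR',(370,75),(468,410),.075),('bottom',(272,503),(460,437),.075),('top',(152,153),(370,75),.075)):
  a,b=g(*A,z),g(*B,z);print(n,np.round(a,3),np.round(b,3),round(np.degrees(np.arctan2(*(b-a)[[1,0]])),1))
# plate corners center
P=[g(28,150,.008),g(395,8,.008),g(172,540,.008)];c=(P[1]+P[2])/2;print('plate c',c,[np.linalg.norm(P[0]-p) for p in P[1:]])
for z in(.05,.06,.065,.07,.08):print(z,np.round(g(308,295,z),4))
mt=arm.camera_model('top');ms=arm.camera_model('scene')
b=pic('top');a=pic('scene')
r=[ray('wrist',(229+61.6-.4,62+59-.4),m)]
for n,im,mm,x,y in(('top',b,mt,370,222),('scene',a,ms,146,240)):
  h=cv2.cvtColor(im,cv2.COLOR_BGR2HSV).astype(int);k=(h[...,0]>15)&(h[...,0]<35)&(h[...,1]>90);q=np.zeros_like(k);q[y-9:y+10,x-9:x+10]=1;k&=q
  if k.sum()>15: cc=np.argwhere(k).mean(0)[::-1];print(n,k.sum(),cc);r.append(ray(n,cc,mm));print(tri([r[0],r[-1]]))
print(tri(r))
```

```text
hookedge [ 0.482 -0.306  0.075] [ 0.496 -0.346  0.075] -70.6
plateTop [ 0.54  -0.255  0.008] [ 0.574 -0.347  0.008] -69.7
plateL [ 0.54  -0.255  0.008] [ 0.439 -0.292  0.008] -159.8
redL [ 0.534 -0.279  0.05 ] [ 0.458 -0.306  0.05 ] -160.0
redR [ 0.552 -0.331  0.075] [ 0.482 -0.355  0.075] -160.6
bottom [ 0.462 -0.312  0.075] [ 0.476 -0.354  0.075] -70.3
top [ 0.536 -0.285  0.075] [ 0.552 -0.331  0.075] -70.9
plate c [ 0.50636228 -0.31968394  0.008     ] [np.float64(0.09787520236616332), np.float64(0.10779076252696478)]
0.05 [ 0.5058 -0.3222  0.05  ]
0.06 [ 0.5063 -0.3209  0.06  ]
0.065 [ 0.5066 -0.3203  0.065 ]
0.07 [ 0.5068 -0.3197  0.07  ]
0.08 [ 0.5073 -0.3185  0.08  ]
top 50 [369.5  221.36]
(array([ 0.50627441, -0.31986799,  0.07441809]), [1.0, 1.0])
scene 45 [145.6        239.82222222]
(array([ 0.50627845, -0.32224161,  0.0674848 ]), [2.2, 2.2])
(array([ 0.50609692, -0.32225919,  0.06724228]), [2.3, 0.2, 2.2])
```

>>> drive_tool --targets '[[[0.0342,0.019,0,0,1],[0.0343,0.0189,0,0,1],[0,0,0,0.1225,1],[0,0,0,0.1225,1],[0,0,0,0.1225,1],[0,0,0,0.1225,1],[0,0,0,0.1225,1],[0,0,0,0.1225,1],[0,0,0,0.1225,1],[0,0,0,0.1225,1],[0,0,0,0.1225,1],[0,0,0,0.1225,1],[0,0,0.03,0,1],[0,0,0.03,0,1],[0,0,0,0,1],[0,0,0,0,1]]]' --squeeze 40

```text
time_s: 19.37
tcp_pos: [0.5075, -0.3162, 0.1698]
orientation: [[0.341, -0.94, -0.002], [-0.94, -0.341, 0.002], [-0.002, 0.002, -1.0]]
force: [0.7, -0.1, -1.1]
finger_gap: 0.0313
```

```bash
cat > fz.py <<'E'
from h import *
def F(n=8):
    f=[]
    for _ in range(n): arm.get_image('top'); o=arm.observe(); f.append(np.r_[o['force'],o['tcp_pos']])
    f=np.array(f); print('F',f[:,:3].mean(0).round(2),'sd',f[:,2].std().round(2),'p',f[-1,3:].round(4),o['time_s'])
E
python3 - <<'E'
from fz import *
o=arm.observe();print(o['q'],o['finger_gap'])
w=pic('wrist','w2.png');m=arm.camera_model('wrist')
R=o['orientation'];p=o['tcp_pos']
print(np.degrees(np.arctan2(R[1,0],R[0,0])))
e=proj('wrist',p+R@[0,0,-.019],m);print('plug expected',e)
h=cv2.cvtColor(w,cv2.COLOR_BGR2HSV).astype(int);k=(h[...,0]>8)&(h[...,0]<32)&(h[...,1]>90);q=np.zeros_like(k);x,y=e.astype(int);q[y-14:y+15,x-14:x+15]=1;k&=q
c=np.argwhere(k).mean(0)[::-1];print('plug',k.sum(),c);d=onz('wrist',c,p[2]+.018,m)-p;print('head in tool',R.T@d)
F(6)
cv2.imwrite('pics/n.png',w)
E
```

```text
[  23.66295559   20.17454126    2.63313284  104.95555662   -1.13151096
   55.06108196 -133.30426076] 0.03130951291312445
-70.08986209128437
plug expected [253.87332121 260.30496165]
plug 17 [253.58823529 246.82352941]
head in tool [ 0.00803281 -0.00015624 -0.01801906]
F [ 0.35 -0.04 -1.58] sd 0.62 p [ 0.5081 -0.318   0.1716] 19.7167
```

View pics/n.png

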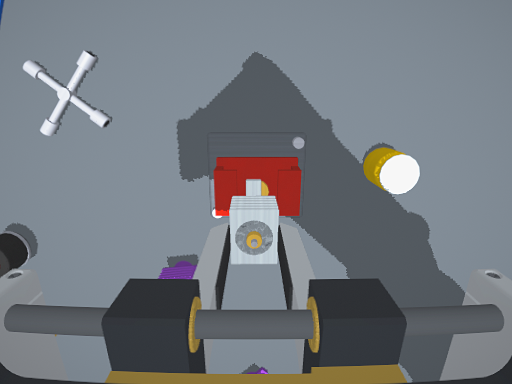

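Run:
```python
from h import *
from scipy.optimize import least_squares
w=cv2.imread('pics/w2.png')
cv2.imwrite('pics/o.png',cv2.resize(w[170:280,200:310],(600,600),interpolation=2))
o=arm.observe();m=arm.camera_model('wrist');R=o['orientation'];p=o['tcp_pos']
obs=np.array([[230.5,208],[277.5,208],[230,263],[278.5,263],[254,240]])
def f(v):
  x,y,h,t=v;c=np.cos(t);s=np.sin(t);out=[]
  for X,Y,Z in((20,16,48),(20,-16,48),(-20,16,48),(-20,-16,48),(0,0,57)):
    X,Z=X*1e-3,Z*1e-3; q=p+R@np.array([x+c*X+s*(Z-.033),-Y*-1e-3+y,-(Z-h-0)+s*X]); out.append(proj('wrist',q,m))
  return (np.array(sorted(map(tuple,out[:2]))+sorted(map(tuple,out[2:4]))+[tuple(out[4])])-obs).ravel()
for tt in(0,1):
  r=least_squares(lambda v:f(v*np.r_[1,1,1,tt]),[0,0,.038,0]);print(r.x,np.abs(r.fun).max(),r.cost)
```

```text
[-0.00013001  0.00056263  0.0610959   0.        ] 1.9230964454308719 5.056311894859481
[-0.00382034  0.00057289  0.06516797  0.11397246] 1.5102308480188071 2.3942960914308773
```

```bash
cat > fit.py <<'E'
from h import *
from scipy.optimize import least_squares
def fit(obs,tilt=0):
  o=arm.observe();m=arm.camera_model('wrist');R=o['orientation'];p=o['tcp_pos'];obs=np.array(obs,float)
  def f(v):
    x,y,h=v;out=[]
    for X,Y,Z in((20,-16,48),(20,16,48),(-20,-16,48),(-20,16,48),(0,0,57)):
      out.append(proj('wrist',p+R@np.array([x+X*1e-3,y+Y*1e-3,h-Z*1e-3]),m))
    return (np.array(out)-obs).ravel()
  r=least_squares(f,[0,0,.038]);return r.x.round(4),r.fun.round(1)
E
python3 - <<'E'
from fit import *
print('H2 i.png',fit([[229,223],[280.5,223],[228,283],[281.5,283],[254,260]]))
print('now',fit([[230.5,208],[277.5,208],[230,263],[278.5,263],[254,240]]))
# edge profile along column mean for i.png, w1, w2
for f in('i','w1','w2'):
  g=cv2.cvtColor(cv2.imread(f'pics/{f}.png'),cv2.COLOR_BGR2GRAY).astype(int)
  print(f,'col240-244 rows190-300',g[190:300:2,238:244].mean(1).round().astype(int).tolist());print(' row 225/250',g[222:228,218:294:2].mean(0).round().astype(int).tolist(),g[254:258,218:294:2].mean(0).round().astype(int).tolist())
E
```

```text
H2 i.png (array([-0.0022,  0.0008,  0.0404]), array([-1.8,  0.1,  1.6,  0. ,  1. , -0.8, -1.4, -0.8,  0.6,  1.4]))
now (array([-0.0001,  0.0006,  0.0611]), array([-1.1, -0.3,  1.3, -0.3,  0.9, -0.7, -1.3, -0.8,  0.1,  1.9]))
i col240-244 rows190-300 [98, 98, 97, 97, 97, 96, 97, 97, 96, 114, 193, 178, 170, 192, 171, 193, 189, 172, 192, 192, 191, 191, 191, 191, 190, 190, 190, 190, 190, 189, 189, 189, 189, 189, 189, 189, 188, 188, 188, 188, 188, 188, 187, 187, 187, 187, 187, 172, 130, 132, 131, 132, 131, 131, 131]
 row 225/250 [120, 126, 133, 137, 141, 182, 187, 184, 180, 182, 189, 185, 182, 181, 184, 182, 183, 186, 184, 181, 183, 182, 190, 187, 181, 182, 180, 181, 184, 185, 182, 181, 141, 136, 131, 122, 118, 109] [148, 138, 41, 39, 30, 186, 191, 189, 185, 190, 196, 188, 185, 190, 130, 145, 153, 156, 154, 153, 146, 136, 169, 190, 188, 190, 187, 192, 194, 190, 189, 158, 37, 41, 52, 151, 148, 148]
w1 col240-244 rows190-300 [130, 124, 117, 174, 165, 166, 190, 190, 169, 166, 190, 190, 190, 190, 190, 190, 190, 182, 173, 156, 159, 160, 166, 170, 156, 164, 159, 156, 167, 171, 179, 186, 187, 18
[... 460 characters left out ...]
147, 146, 146]
w2 col240-244 rows190-300 [74, 74, 70, 192, 180, 179, 206, 206, 184, 180, 205, 206, 206, 206, 206, 206, 206, 188, 142, 136, 130, 147, 148, 135, 138, 138, 150, 146, 142, 158, 174, 202, 202, 202, 202, 202, 203, 154, 140, 141, 141, 141, 141, 141, 141, 141, 141, 141, 140, 140, 141, 141, 140, 140, 140]
 row 225/250 [149, 150, 152, 154, 157, 101, 199, 206, 203, 198, 211, 180, 152, 140, 130, 133, 129, 134, 139, 138, 142, 137, 138, 143, 166, 181, 206, 207, 205, 204, 143, 148, 156, 153, 151, 150, 147, 145] [158, 160, 60, 44, 42, 36, 163, 202, 202, 199, 203, 207, 198, 196, 202, 196, 191, 188, 181, 190, 198, 208, 207, 199, 202, 198, 202, 206, 200, 209, 73, 41, 42, 44, 111, 159, 158, 158]
```

The picture shows the head slipped about 15–20 mm lower in the grip, because I lifted before the fingers had fully closed. It is now held only by the fingertips, so I'll set it down on free mat near (0.625, -0.235) and regrasp.

>>> drive_tool --targets '[[[-0.0095,-0.0346,0,0,1],[-0.0095,-0.0346,0,0,1],[-0.0095,-0.0346,0,0,1],[-0.0095,-0.0346,0,0,1],[0,0,0.02,0,1],[0,0,0.03,0,1],[0,0,0.03,0,1],[0,0,0.018,0,1],[0,0,0.006,0,1],[0,0,0,0,1],[0,0,0,0,1]]]'

```text
time_s: 20.63
tcp_pos: [0.6256, -0.2354, 0.0676]
orientation: [[0.339, -0.941, 0.001], [-0.941, -0.339, -0.0], [0.001, -0.001, -1.0]]
force: [-0.7, -1.0, -0.7]
finger_gap: 0.0316
```

>>> drive_tool --targets '[[[0,0,0.003,0,1],[0,0,0,0,1]]]'

```text
time_s: 20.8
tcp_pos: [0.6257, -0.2354, 0.0647]
orientation: [[0.339, -0.941, 0.002], [-0.941, -0.339, -0.0], [0.001, -0.002, -1.0]]
force: [-0.3, -0.2, -1.0]
finger_gap: 0.0314
```

>>> drive_tool --targets '[[[0,0,0.002,0,1],[0,0,0.002,0,1],[0,0,0,0,1]]]'

```text
time_s: 21.05
tcp_pos: [0.625, -0.2351, 0.0595]
orientation: [[0.339, -0.941, 0.0], [-0.941, -0.339, 0.0], [-0.0, -0.0, -1.0]]
force: [0.2, 0.7, -1.6]
finger_gap: 0.0314
```

>>> drive_tool --targets '[[[0,0,0.002,0,1],[0,0,0,0,1]]]'

```text
time_s: 21.22
tcp_pos: [0.6249, -0.2351, 0.0572]
orientation: [[0.339, -0.941, -0.0], [-0.941, -0.339, 0.0], [-0.0, 0.0, -1.0]]
force: [0.0, 0.7, -1.7]
finger_gap: 0.0307
```

>>> drive_tool --targets '[[[0,0,0.002,0,1],[0,0,0,0,1]]]'

```text
time_s: 21.38
tcp_pos: [0.6256, -0.2354, 0.0567]
orientation: [[0.339, -0.941, 0.001], [-0.941, -0.339, -0.0], [0.001, -0.001, -1.0]]
force: [-4.2, 0.9, 13.4]
finger_gap: 0.0315
```

>>> drive_tool --targets '[[[0,0,0.002,0,1],[0,0,0,0,1]]]'

```text
time_s: 21.55
tcp_pos: [0.6265, -0.2353, 0.0563]
orientation: [[0.339, -0.941, 0.003], [-0.941, -0.339, -0.001], [0.002, -0.003, -1.0]]
force: [-8.1, 3.1, 32.6]
finger_gap: 0.0312
```

>>> drive_tool --targets '[[[0,0,0,0,-0.4],[0,0,0,0,-0.4],[0,0,0,0,-0.4],[0,0,0.008,0,-0.4],[0,0,0.008,0,-0.4],[0,0,0,0,-0.4],[0,0,0,0,1],[0,0,0,0,1],[0,0,0,0,1],[0,0,0,0,1],[0,0,0,0,1],[0,0,0,0,1],[0,0,0,0,1],[0,0,0,0,1],[0,0,0,0,1]]]'

```text
time_s: 22.8
tcp_pos: [0.6252, -0.2352, 0.0377]
orientation: [[0.339, -0.941, 0.0], [-0.941, -0.339, -0.0], [0.0, -0.0, -1.0]]
force: [-0.3, -0.0, 2.8]
finger_gap: 0.0316
```

>>> drive_tool --targets '[[[0,0,-0.01,0,1],[0,0,-0.03,0,1],[0,0,-0.04,0,1],[0,0,-0.04,0,1],[0,0,-0.01,0,1],[0.0099,0.0351,0,0,1],[0.0099,0.0351,0,0,1],[0.0099,0.0351,0,0,1],[0.0099,0.0351,0,0,1],[0,0,0.01,0,1],[0,0,0.01,0,1],[0,0,0,0,1]]]'

```text
time_s: 23.8
tcp_pos: [0.5058, -0.3192, 0.1461]
orientation: [[0.339, -0.941, -0.001], [-0.941, -0.339, 0.001], [-0.002, 0.001, -1.0]]
force: [0.2, 0.7, -1.6]
finger_gap: 0.0319
```

Run:
```python
from fz import *
F(8)
o=arm.observe();w=pic('wrist','w3.png');m=arm.camera_model('wrist');R=o['orientation'];p=o['tcp_pos']
print(np.degrees(np.arctan2(R[1,0],R[0,0])),o['finger_gap'],o['q'][6])
g=cv2.cvtColor(w,cv2.COLOR_BGR2GRAY).astype(int)
print(g[190:300:2,238:244].mean(1).round().astype(int).tolist());print(g[232:236,218:294:2].mean(0).round().astype(int).tolist())
h=cv2.cvtColor(w,cv2.COLOR_BGR2HSV).astype(int);k=(h[...,0]>8)&(h[...,0]<32)&(h[...,1]>90);k[:225]=0;k[285:]=0;k[:,:235]=0;k[:,275:]=0
c=np.argwhere(k);print('plug',len(c),c.mean(0)[::-1],c.min(0),c.max(0),'exp',proj('wrist',p+R@[0,0,-.0193],m))
```

```text
F [ 0.   -0.19 -1.43] sd 0.48 p [ 0.5068 -0.3196  0.1477] 24.2
-70.15907589383914 0.032061643419859474 -133.0489442784497
[73, 73, 74, 73, 73, 74, 77, 149, 207, 206, 181, 191, 204, 171, 204, 188, 204, 203, 203, 203, 203, 202, 203, 202, 202, 202, 202, 197, 201, 201, 201, 201, 200, 189, 201, 201, 190, 194, 201, 200, 200, 200, 199, 199, 201, 153, 140, 140, 140, 140, 140, 140, 140, 140, 140]
[158, 158, 158, 160, 78, 206, 205, 202, 197, 208, 209, 202, 199, 202, 195, 180, 182, 183, 164, 204, 202, 207, 210, 204, 202, 204, 199, 205, 207, 205, 202, 206, 133, 158, 158, 158, 158, 158]
plug 196 [253.65306122 252.43367347] [245 246] [262 262] exp [252.86545643 260.48190341]
```

>>> drive_tool --targets '[[[0,0,0.01,0,1],[0,0,0.008,0,1],[0,0,0.005,0,1],[0,0,0,0,1],[0,0,0,0,1]]]'

```text
time_s: 24.67
tcp_pos: [0.5061, -0.3198, 0.1239]
orientation: [[0.339, -0.941, -0.001], [-0.941, -0.339, 0.001], [-0.001, 0.001, -1.0]]
force: [0.2, 0.4, -1.1]
finger_gap: 0.0316
```

>>> drive_tool --targets '[[[0,0,0.002,0,1],[0,0,0.002,0,1],[0,0,0,0,1]]]'

```text
time_s: 24.92
tcp_pos: [0.5063, -0.3199, 0.1203]
orientation: [[0.339, -0.941, -0.0], [-0.941, -0.339, 0.0], [-0.0, 0.0, -1.0]]
force: [-1.0, -0.1, -1.8]
finger_gap: 0.0313
```

>>> drive_tool --targets '[[[0,0,0.002,0,1],[0,0,0,0,1]]]'

```text
time_s: 25.08
tcp_pos: [0.5063, -0.3199, 0.1183]
orientation: [[0.339, -0.941, -0.0], [-0.941, -0.339, 0.0], [-0.0, 0.0, -1.0]]
force: [-0.4, 0.8, -1.6]
finger_gap: 0.0317
```

>>> drive_tool --targets '[[[0,0,0.002,0,1],[0,0,0,0,1]]]'

```text
time_s: 25.25
tcp_pos: [0.5063, -0.3199, 0.1162]
orientation: [[0.339, -0.941, -0.0], [-0.941, -0.339, 0.0], [-0.0, 0.0, -1.0]]
force: [-0.1, -0.1, -1.1]
finger_gap: 0.0315
```

>>> drive_tool --targets '[[[0,0,0.002,0,1],[0,0,0,0,1]]]'

```text
time_s: 25.42
tcp_pos: [0.5062, -0.3199, 0.1142]
orientation: [[0.339, -0.941, -0.0], [-0.941, -0.339, 0.0], [-0.0, 0.0, -1.0]]
force: [-0.0, 0.1, -2.3]
finger_gap: 0.0319
```

>>> drive_tool --targets '[[[0,0,0.0015,0,1],[0,0,0,0,1]]]'

```text
time_s: 25.58
tcp_pos: [0.5063, -0.3199, 0.1127]
orientation: [[0.339, -0.941, -0.0], [-0.941, -0.339, 0.0], [-0.0, 0.0, -1.0]]
force: [0.4, 0.2, -1.9]
finger_gap: 0.0319
```

>>> drive_tool --targets '[[[0,0,0.0015,0,1],[0,0,0,0,1]]]'

```text
time_s: 25.75
tcp_pos: [0.5063, -0.3199, 0.1112]
orientation: [[0.339, -0.941, -0.0], [-0.941, -0.339, 0.0], [-0.0, 0.0, -1.0]]
force: [-0.0, -0.0, -1.1]
finger_gap: 0.0319
```

>>> drive_tool --targets '[[[0,0,0.0015,0,1],[0,0,0,0,1]]]'

```text
time_s: 25.92
tcp_pos: [0.5063, -0.3199, 0.1097]
orientation: [[0.339, -0.941, -0.0], [-0.941, -0.339, 0.0], [-0.0, 0.0, -1.0]]
force: [-0.9, 0.1, -1.6]
finger_gap: 0.0316
```

>>> drive_tool --targets '[[[0,0,0.0015,0,1],[0,0,0,0,1]]]'

```text
time_s: 26.08
tcp_pos: [0.5064, -0.32, 0.1085]
orientation: [[0.339, -0.941, 0.0], [-0.941, -0.339, -0.0], [0.0, -0.0, -1.0]]
force: [-1.0, -0.3, 2.4]
finger_gap: 0.0314
```

Contact is at TCP ≈ 0.109 (4 N step). Pushing 8 mm slowly to about 0.101.

>>> drive_tool --targets '[[[0,0,0.0015,0,1],[0,0,0.0015,0,1],[0,0,0,0,1]]]'

```text
time_s: 26.33
tcp_pos: [0.5064, -0.32, 0.1054]
orientation: [[0.339, -0.941, 0.0], [-0.941, -0.339, -0.0], [0.0, -0.0, -1.0]]
force: [-1.4, 0.2, 3.5]
finger_gap: 0.0318
```

>>> drive_tool --targets '[[[0,0,0.0015,0,1],[0,0,0.0015,0,1],[0,0,0,0,1]]]'

```text
time_s: 26.58
tcp_pos: [0.5065, -0.32, 0.1024]
orientation: [[0.339, -0.941, 0.0], [-0.941, -0.339, -0.0], [0.0, -0.0, -1.0]]
force: [-1.2, -0.1, 5.8]
finger_gap: 0.0319
```

```bash
python3 -c "
from fz import *
F(8)"
```

```text
F [-1.11  0.39  5.66] sd 0.23 p [ 0.5065 -0.3201  0.1026] 26.9833
```

>>> drive_tool --targets '[[[0,0,0.001,0,1],[0,0,0.0007,0,1],[0,0,0,0,1]]]'

```text
time_s: 27.23
tcp_pos: [0.5065, -0.32, 0.1009]
orientation: [[0.339, -0.941, 0.0], [-0.941, -0.339, -0.0], [0.0, -0.0, -1.0]]
force: [-1.7, 1.1, 5.7]
finger_gap: 0.032
```

```bash
python3 -c "
from fz import *
F(8)"
```

```text
F [-1.36  0.77  6.37] sd 0.4 p [ 0.5065 -0.3201  0.101 ] 27.6333
```

>>> drive_tool --targets '[[[0,0,0,-0.08,1],[0,0,0,-0.08,1],[0,0,0,-0.08,1],[0,0,0,-0.08,1],[0,0,0,-0.08,1],[0,0,0,-0.08,1]]]'

```text
time_s: 28.13
tcp_pos: [0.5067, -0.3201, 0.1011]
orientation: [[0.738, -0.675, 0.001], [-0.675, -0.738, -0.0], [0.001, -0.0, -1.0]]
force: [-0.3, -0.1, 6.5]
finger_gap: 0.0317
```

>>> drive_tool --targets '[[[0,0,0,-0.08,1],[0,0,0,-0.08,1],[0,0,0,-0.08,1],[0,0,0,-0.08,1],[0,0,0,-0.08,1],[0,0,0,-0.08,1],[0,0,0,0,1]]]'

```text
time_s: 28.72
tcp_pos: [0.5066, -0.3202, 0.1011]
orientation: [[0.966, -0.257, 0.001], [-0.257, -0.966, -0.0], [0.001, 0.0, -1.0]]
force: [-1.0, 0.2, 6.8]
finger_gap: 0.0316
```

>>> drive_tool --targets '[[[0,0,0,-0.08,1],[0,0,0,-0.08,1],[0,0,0,-0.08,1],[0,0,0,-0.08,1],[0,0,0,-0.08,1],[0,0,0,-0.08,1],[0,0,0,-0.08,1],[0,0,0,-0.05,1],[0,0,0,0,1],[0,0,0,0,1]]]'

```text
time_s: 29.55
tcp_pos: [0.5067, -0.3202, 0.1011]
orientation: [[0.941, 0.338, 0.001], [0.338, -0.941, -0.0], [0.001, 0.0, -1.0]]
force: [-0.9, 0.1, 5.8]
finger_gap: 0.0317
```

```bash
python3 -c "
from fz import *
F(6);o=arm.observe();print(o['moment'],o['orientation'].round(3).tolist())"
```

```text
F [-0.61 -0.22  6.06] sd 0.47 p [ 0.5067 -0.3202  0.1011] 29.85
[-0.07568135  0.19813867  0.03283332] [[0.941, 0.338, 0.001], [0.338, -0.941, -0.0], [0.001, 0.001, -1.0]]
```

Turned freely to yaw 19.8°. Releasing and rising.

>>> drive_tool --targets '[[[0,0,0,0,-0.3],[0,0,0,0,-0.3],[0,0,0,0,-0.3],[0,0,0,0,-0.3],[0,0,0,0,-0.3],[0,0,0,0,-0.3],[0,0,-0.01,0,-0.3],[0,0,-0.03,0,-0.3],[0,0,-0.04,0,-0.3],[0,0,-0.04,0,-0.3],[0,0,0,0,-0.3],[0,0,0,0,-0.3],[0,0,0,0,-0.3],[0,0,0,0,-0.3]]]'

```text
time_s: 31.02
tcp_pos: [0.5057, -0.3197, 0.2199]
orientation: [[0.941, 0.338, -0.001], [0.338, -0.941, 0.001], [-0.001, -0.001, -1.0]]
force: [0.3, -0.4, -0.9]
finger_gap: 0.0605
```

Run:
```python
from fit import *
o=arm.observe();print(o['tcp_pos'],o['finger_gap'],o['time_s'],o['force'])
w=pic('wrist','w4.png');m=arm.camera_model('wrist');mt=arm.camera_model('top');ms=arm.camera_model('scene')
b=pic('top');a=pic('scene')
# predicted plug top for locked head: underside = contact(0.071)-0.006
P=np.array([.5065,-.32,.065+.057])
for n,im,mm in(('wrist',w,m),('top',b,mt),('scene',a,ms)):
  e=proj(n,P,mm);x,y=e.astype(int);h=cv2.cvtColor(im,cv2.COLOR_BGR2HSV).astype(int);k=(h[...,0]>8)&(h[...,0]<32)&(h[...,1]>70)
  q=np.zeros_like(k);r=14 if n=='wrist' else 6;q[y-r:y+r+1,x-r:x+r+1]=1;k&=q;c=np.argwhere(k)
  print(n,'exp',e.round(1),'obs',len(c),c.mean(0)[::-1].round(1) if len(c) else None)
for n in('head_k','holder'):
  for x in arm.outline_of('wrist',n)[:3]:
    q=cv2.minAreaRect(np.argwhere(x['region'])[:,::-1].astype(np.float32));print(n,round(x['score'],2),np.round(x['xy'],1),q,np.round(onz('wrist',x['xy'],.1,m),3))
for n in('top','scene'):
  print(n,[(round(x['score'],2),np.round(x['xy'],1).tolist()) for x in arm.outline_of(n,'head_k')],'H2 exp',proj(n,[.569,.306,.074+.03]).round(1),proj(n,[.569,.306,.096+.03]).round(1))
```

```text
[ 0.50573733 -0.31970336  0.21992962] 0.06047777298945916 31.0167 [ 0.31258721 -0.38986773 -0.85133229]
wrist exp [255.  196.9] obs 76 [254.3 193.9]
top exp [373.6 220. ] obs 0 None
scene exp [142.3 226.2] obs 8 [142.5 228.5]
head_k 0.92 [145.8  92.8] ((147.0, 99.5), (46.78128433227539, 37.104373931884766), 76.75948333740234) [ 0.562 -0.191  0.1  ]
head_k 0.85 [ 14.7 170.9] ((18.400001525878906, 170.19998168945312), (39.84469223022461, 45.53679656982422), 71.56505584716797) [ 0.441 -0.075  0.1  ]
head_k 0.77 [253.9 191.2] ((254.5, 190.0), (44.0, 33.0), 90.0) [ 0.505 -0.319  0.1  ]
holder 0.72 [258.5 162.6] ((255.5, 174.0), (90.0, 77.0), 90.0) [ 0.535 -0.314  0.1  ]
top [(0.57, [138.1, 194.3]), (0.46, [257.7, 258.1])] H2 exp [136.6 192.9] [134.1 192. ]
scene [(0.79, [206.4, 236.8]), (0.73, [351.2, 162.9]), (0.73, [145.5, 232.6])] H2 exp [350.3 163.8] [351.6 158.3]
```

```bash
python3 -c "
from bench import arm
print(arm.hand_in())"
```

```text
the job is handed in; nothing more can be done
None
```

I weighed the two white heads, locked the heavier one in the holder and handed the job in at about 31 s of the 72 s allowed. No verdict was reported.

- **Weighing:** With one head on each pan, the beam settled yellow pan down and green pan up (rims measured at 75 mm and 98 mm). The head on the yellow pan was therefore the heavier one. The lighter head was left on the green pan.
- **Locking:** I lowered the heavier head into the slot and felt the plunger at a tool height of 0.109 m, from a 4 N step. I pushed it 8 mm down, at about 7.8 N net. It then turned 90° without resistance and I released it.

**Last checks:**
- The head's plug was within 1–3 pixels of the expected place in the wrist and scene views, and its body lined up with the hook direction.
- It had not risen back to the plunger's free height, so the ears are caught.
- The lighter head was seen on the green pan in the top and scene views, about where I expected it.
- The gripper was well clear of everything.

**What went wrong or disagreed:**
- **Grip slip:** I lifted the heavier head off the pan before the fingers had closed, and it slipped about 20 mm in the grip. I set it down on free mat and regrasped it. That contact reached 33 N on the mat, with neither the balance nor the holder touched.
- **Ear direction:** The text says the ears start along world y, but the images showed them along world x, so I used the images.
- **Not confirmed:** The top camera did not pick out the locked head's plug in the last check. The clamping force is inferred from position, not measured. I made no final check that the bystanders were unmoved.

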